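# Load the bush and latch the guard gate

### The job

First stand the bronze bush upright in the round recess of the fixture inside the clear guard and let go of it. Then swing the guard's yellow-framed gate shut and push it home until its sprung latch snaps in behind the strike and holds it, firmly but without slamming it or leaning hard on it. Leave the other things on the bench where they are.

Things in the scene. Friction and masses are not known exactly. Their poses are not given: they have to be found in the camera images.
- bush_center (a point): Centre (half-way up) of the plain bronze bush, a loose upright cylinder 40 mm in diameter and 45 mm tall, about 0.2 kg, standing on the bench. z is its own axis. It must stand in the nest; the bore plays no part.
- nest_floor (a point): Centre of the floor of the round recess (47 mm across, 9 mm deep, chamfered mouth) in the square 66 mm steel nest on a pedestal in the middle of the guard. Its axes are those of the guard. The recess floor is 62 mm above the bench, so a seated bush stands from 62 to 107 mm, its centre 22.5 mm above this point, its lowest 9 mm hidden in the nest (top of nest at 71 mm): grip it by its upper half.
- guard: Open-topped clear guard box fixed to the bench, outer 220 x 196 mm, walls and gate up to 134 mm above the bench, grey base plate 12 mm thick. Origin under the middle of the fixture on the bench; x runs along the gate side from the hinge to the latch, y points out through the gate opening, z up. Reach in from above; inside it is 186 x 164 mm.
- gate_hinge (a point): Point on the gate's upright hinge axis, 105 mm above the bench, 85 mm to -x and 85 mm to +y of the guard's origin in the guard's axes. Its axes turn with the gate: x runs along the gate to its free edge, y points out of its outer face.
- gate_push (a point): Middle of the 44 mm square black rubber push pad on the gate's outer face: 138 mm from the hinge axis along the gate, 10 mm outside the gate's mid plane (through the hinge axis), 105 mm above the bench. Gate: 12 mm thick, 166 mm long from the hinge axis, 16 to 130 mm above the bench. Axes as gate_hinge: y is the pad's outward normal. Push here against y, with shut fingers reaching down from above.
- gate (a joint): Gate angle in rad: near 0 shut, grows as it opens outward (counter-clockwise from above); open, it stays where it is left. The strike's slotted plate is never set the same: the latched angle is anywhere from -0.05 to +0.05 and must be felt. A stop lies 1.5 mm past latching; a 4 N plunger kicks an unlatched gate back. Never push it with over 20 N or swing it faster than 2.5 rad/s.
- bolt (a joint): How far the brass bevelled bolt (60 mm up in the gate's free edge) is pressed in, in m: 0 fully out (sticks out 10 mm), about 0.0075 while it rides over the strike, 0 again once it snaps in behind. It meets the strike some 25 mm (at the free edge) before latching; riding over takes roughly 8 to 15 N on the push pad, then the push drops off.
- grease_tin: Bystander: green round tin, 70 mm across, 64 mm tall; origin at the centre of its underside.
- jar_pins: Bystander: clear jar with red lid, 62 mm across, 104 mm tall; origin at the centre of its underside.
- tape_measure: Bystander: yellow tape measure standing on edge, 34 x 78 x 60 mm; origin at the centre of its underside.
- bearing: Bystander: steel ball bearing lying flat, 62 mm across, 16 mm tall; origin at the centre of its underside.
- nut: Bystander: large steel hex nut, 36 x 41 x 19 mm; origin at the centre of its underside.

How it is judged (in metres and radians):
On the way, in this order (a step that is already met when the one before it is completed fails the run):
1. the bush stands in the recess of the nest, let go (horizontal distance between bush_center and nest_floor below 0.006 m and z of bush_center in the frame of nest_floor below 0.025 m and angle between the z axis of bush_center and the z axis of nest_floor, either way round below 0.1 rad and contact force between the fingers and bush below 0.1 N), for 0.2 s.
2. the gate is shut and its bolt has sprung out behind the strike (value of joint gate below 0.075 rad and value of joint bolt below 0.0015 m), for 0.2 s.
At the end, for the whole second after the job is handed in: The bush stands upright (within 0.1 rad) on the recess floor (centre within 6 mm of the nest's axis, less than 25 mm above the floor); the gate is at rest at less than 0.075 rad with its bolt sprung out (pressed in less than 1.5 mm), so that it is held behind the strike (all of step 2 and horizontal distance between bush_center and nest_floor below 0.006 m and z of bush_center in the frame of nest_floor below 0.025 m and angle between the z axis of bush_center and the z axis of nest_floor, either way round below 0.1 rad and velocity of joint gate between -0.05 and 0.05 rad/s); the robot touches nothing.
It fails at once if the gate is pushed with more than 20 N (contact force between the arm and gate above 20 N).
It fails at once if the gate is pushed with more than 20 N (contact force between the fingers and gate above 20 N).
It fails at once if the gate is slammed (swings shut faster than 2.5 rad/s) (velocity of joint gate below -2.5 rad/s).
It fails at once if a bystander is moved by more than 20 mm (distance of any of grease_tin, jar_pins, tape_measure, bearing, nut from where it was at the start of the episode above 0.02 m).
It also fails if it takes over 70 s, if anything falls off the work surface, if the arm or the gripper's body presses on something with over 40 N, if the wrist force passes 120 N, or if a joint passes its speed limit or range.

### The arm

A 7-joint arm with a two-finger parallel gripper is mounted at the origin on a cart in front of the work surface, level with it; the furniture and walls round the work are solid. World frame = base frame: x ahead of the robot, y to its left, z up, the work surface at z = 0. Lengths are in mm, angles in rad, forces in N, time in s.
With the tool pointing down it reaches from about 425 to 875 mm from the base axis. Payload 8.4 kg.
Tool frame: the origin (TCP) lies between the finger pads; the fingertips stand 22 mm ahead of it and the grasp point (between the pads) lies 3 mm ahead of it (arm.finger_overhang is the distance from the TCP to the fingertips, in mm); x points along the fingers, y is the direction in which the jaws open and shut, and the axes are right-handed (so a half turn about x gives the same grasp; the last joint's range is limited). The gripper opens to 85 mm and grips with 20 to 120 N. Pads are 22 mm wide; open, the fingers measure 114 mm over their backs; the gripper's body (76 mm by 85 mm) begins 54 mm behind the grasp point. The pads swing forward as they close: fully open they stand 13 mm farther back than shut.
Start: joints at [1.053, 0.333, 0.04, 1.465, -0.013, 1.343, -0.059], TCP at [264.307, -593.806, 227.308] pointing down, gripper open.
Joint ranges: [-2.58, 2.58], [-0.38, 2.09], [-1.3, 1.39], [0.25, 2.4], [-1.5, 4.64], [0.08, 2.09], [-2.65, 2.65]. Speed limits (rad/s): [2.22, 2.22, 2.79, 2.79, 3.14, 3.14, 3.14].

### API

Orientations are given as a unit quaternion [w, x, y, z].
In Python, from cell import arm, read_camera, order gives the robot as it stands. The module is installed in compiled form; this text tells all that it offers.
- The arm moves only by the tool step_arm, never from a script. Its argument "steps" is text: rows parted by semicolons, each of 7 numbers parted by spaces: the shift along the tool's x, y, z in cm, then the turn, a rotation vector about the tool's x, y, z in degrees, then the opening, from 0 (shut) to 1 (fully open). In form: tx ty tz ax ay az jaw; .... A call has 1 to 8 rows; each row is the pose to reach, as a shift and turn from the pose commanded when the call began, along the tool's axes at that moment; what a row does not reach only later rows make up. A row lasts 1/12 s, in which the tool goes at most 41.7 mm and 7.16 degrees, less where a joint would pass 70% of its speed; a pose out of reach is approached as far as the arm can. A call with a gripper value outside its range is refused whole. The fingers move at their own pace and stop on an object; the grip force is fixed at half the most. Time passes only in rows, so rows that repeat a pose let the fingers close. It gives the time, the measured TCP pose, the force and the opening at its end, in the units of the state.
- arm.get_obs(): the state, without advancing time (a new reading comes with each control period).
- read_camera(name): name is "scene" or "top"; returns a dict with "img" (400x640x3 uint8, blue, green, red), "depth" (400x640 float32, mm along the optical axis (not along the pixel's ray), 0 where there is no reading), "camera_matrix" (3x3 intrinsics, pixels), "xyz" and "orientation" of the camera in the world. Camera axes: x right, y down, z forward; pixel columns grow to the right and rows downward; lengths in mm; the calibration is good to about 2 mm. A picture is of the moment at which its call begins.
- order.sign_off(): hands the job in, once; it reports no verdict.
The state is a dict: "time": time; "qpos": joint angles; "joint_velocities": joint speeds; "joint_torque": joint torques, N m; "eef_pos": TCP position; "tcp_rot": TCP orientation; "force": force on the tool from outside, world axes, zero at the start; "wrist_torque": the same for the moment, N m; "width": finger opening in mm.
Only numpy, scipy, OpenCV 4.12 (cv2) and the standard library are available. Lean on these libraries where they do the work, as an engineer would, in place of code of your own. Each camera call takes 0.05 s, during which the arm holds its last target. There are 200 camera calls.

## Working session

There is one attempt and no reset: what is moved stays moved. The work goes in short steps, Python scripts to look and compute and a tool call to move; the robot and the scene stay as the last step left them, time stands still between calls to the robot, and variables do not carry over. Pictures are saved under pics/ and viewed, about 8 in all and at most 12, crops included, and the job is handed in when it is done.

Besides the shell and the picture viewer there is one more tool, called after ">>>" as name(argument=value, ...) on one line, values as JSON. step_arm: Moves the arm, as the interface text tells. Its arguments: {"type":"object","properties":{"steps":{"type":"string"}},"required":["steps"]}

```bash
mkdir -p pics; cat > h.py <<'E'
import numpy as np, cv2
from scipy.spatial.transform import Rotation as R
from cell import arm, read_camera, order
def rot(q): return R.from_quat([q[1],q[2],q[3],q[0]])
def snap(n,f=None):
    c=read_camera(n)
    if f: cv2.imwrite('pics/'+f,c['img'])
    np.savez('/tmp/%s.npz'%n,**c); return c
def load(n): return dict(np.load('/tmp/%s.npz'%n))
def cloud(c):
    v,u=np.mgrid[:400,:640]; K=c['camera_matrix']; d=c['depth']
    p=np.stack([(u-K[0,2])/K[0,0]*d,(v-K[1,2])/K[1,1]*d,d],-1)
    return p@rot(c['orientation']).as_matrix().T+c['xyz']
def ray(c,u,v,z):  # pixel onto plane z
    K=c['camera_matrix']; r=rot(c['orientation']).apply([(u-K[0,2])/K[0,0],(v-K[1,2])/K[1,1],1])
    return c['xyz']+r*(z-c['xyz'][2])/r[2]
def st():
    o=arm.get_obs(); print(o['time'],np.round(o['eef_pos'],1),np.round(rot(o['tcp_rot']).as_matrix(),3).tolist(),np.round(o['force'],1),round(float(o['width']),1),np.round(o['qpos'],2))
E
python3 - <<'E'
from h import *
st()
for n in('scene','top'):
    c=snap(n,n+'0.png'); print(n,c['xyz'],rot(c['orientation']).as_matrix().round(3).tolist(),c['camera_matrix'][0])
E
```

```text
0.0 [ 264.1 -593.4  226.4] [[-0.001, 0.407, -0.914], [0.001, -0.914, -0.407], [-1.0, -0.002, 0.0]] [-0.1  0.2  0.1] 85.3 [ 1.05  0.33  0.04  1.47 -0.01  1.34 -0.06]
scene [219.66659038 963.36378342 986.25314873] [[-0.947, -0.2, 0.25], [-0.32, 0.597, -0.735], [-0.002, -0.777, -0.63]] [427.45913346   0.         316.38175305]
top [ 351.67749913  -54.49600987 1303.51595625] [[-0.013, -0.985, 0.17], [-1.0, 0.014, 0.004], [-0.007, -0.17, -0.985]] [441.65143098   0.         318.03445517]
```

View pics/top0.png

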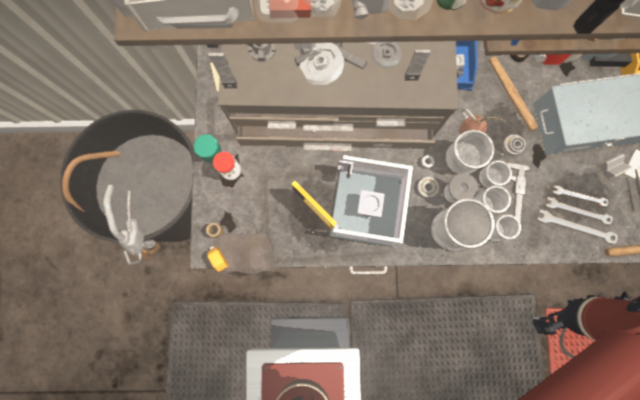

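View pics/scene0.png

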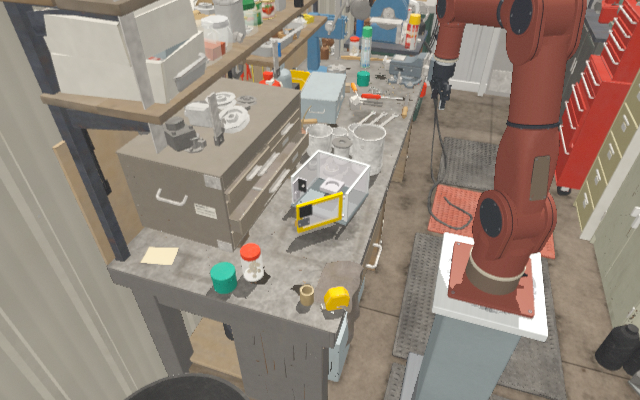

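```bash
python3 - <<'E'
from h import *
c=load('top'); P=cloud(c)
cv2.imwrite('pics/crop1.png',cv2.resize(c['img'][145:285,190:430],None,fx=3.3,fy=3.3,interpolation=cv2.INTER_CUBIC))
# bush top points
m=lambda r,zl,zh:(P[r][...,2]>zl)&(P[r][...,2]<zh)
r=np.s_[215:245,200:228]; k=m(r,35,55); q=P[r][k]; print('bush',len(q),q.min(0),q.max(0),q.mean(0))
(cx,cy),rad=cv2.minEnclosingCircle(q[:,:2].astype(np.float32));print(cx,cy,rad)
r=np.s_[185:222,350:390]; k=m(r,64,78); q=P[r][k]; print('nest',len(q),q.min(0),q.max(0),cv2.minAreaRect(q[:,:2].astype(np.float32)))
r=np.s_[145:255,325:420]; k=m(r,128,140); q=P[r][k]; print('wallrim',len(q),q.min(0),q.max(0),cv2.minAreaRect(q[:,:2].astype(np.float32)))
hsv=cv2.cvtColor(c['img'],cv2.COLOR_BGR2HSV)
y=(hsv[...,0]>18)&(hsv[...,0]<35)&(hsv[...,1]>150); y[:170]=0;y[235:]=0;y[:,:280]=0;y[:,345:]=0
q=P[y]; print('gate',y.sum(),np.median(q[:,2])); q=q[(q[:,2]>124)&(q[:,2]<137)]; print(len(q),cv2.minAreaRect(q[:,:2].astype(np.float32)),cv2.boxPoints(cv2.minAreaRect(q[:,:2].astype(np.float32))))
E
```

```text
bush 94 [472.08133588 232.12247294  35.37974148] [509.8971386  270.66931578  49.67818146] [491.17131262 251.69609293  43.43257942]
490.66278076171875 251.7861328125 19.94167709350586
nest 358 [ 519.52538697 -236.80473662   64.04922125] [ 592.75578012 -161.58491085   76.00975408] ((557.0914916992188, -199.06961059570312), (66.01970672607422, 67.03538513183594), 79.78453063964844)
wallrim 899 [ 441.20485064 -328.31133623  128.02138577] [710.53946047 -67.46482488 139.98713256] ((577.103515625, -194.25880432128906), (257.88836669921875, 265.7560729980469), 87.7316665649414)
gate 226 128.45138398015604
208 ((551.2803955078125, -37.23843765258789), (152.46189880371094, 11.916447639465332), 43.834259033203125) [[492.16495  -85.736115]
 [500.418    -94.332   ]
 [610.3959    11.259239]
 [602.1428    19.855125]]
```

View pics/crop1.png

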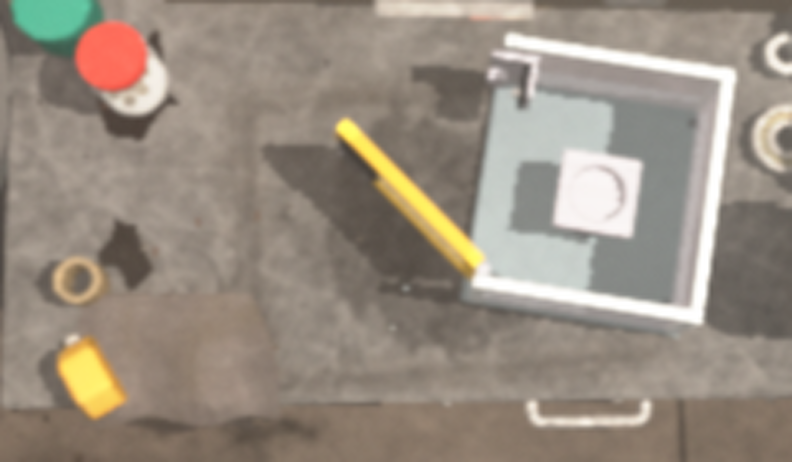

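```bash
python3 - <<'E'
from h import *
c=load('top')
f=lambda u,v,z:ray(c,190+(u+.5)/3.3-.5,145+(v+.5)/3.3-.5,z)[:2]
A=[f(507,36,134),f(735,68,134),f(701,324,134),f(465,292,134)]
N=[f(564,149,71),f(642,161,71),f(634,238,71),f(553,226,71)]
for X in(A,N):
    X=np.array(X);print(X.round(1).tolist(),'ctr',X.mean(0).round(1))
    for i in range(4):
        d=X[i]-X[(i+1)%4];print(np.linalg.norm(d).round(1),np.degrees(np.arctan2(d[1],d[0])).round(1))
print(f(599,193,71),'bush',f(78,281,45),'gate ends',f(344,124,130),f(475,270,130))
# collision/height field along transfer path: max heights
P=cloud(c);k=(P[...,0]>350)&(P[...,0]<750)&(P[...,1]>-330)&(P[...,1]<350)&(c['depth']>0)
for y in range(-320,350,60):print(y,P[k&(abs(P[...,1]-y)<30)][:,2].max().round(), end=' ')
E
```

```text
[[679.3, -120.0], [649.2, -307.3], [438.9, -269.7], [467.2, -81.4]] ctr [ 558.7 -194.6]
189.7 80.9
213.7 -10.1
190.5 -98.5
215.6 169.7
[[595.7, -170.3], [584.2, -237.0], [517.6, -227.6], [528.9, -158.9]] ctr [ 556.6 -198.5]
67.7 80.2
67.3 -8.0
69.6 -99.3
67.8 170.4
[ 556.85159152 -199.14180453] bush [490.2433024  252.24466008] gate ends [607.64257169  15.65211497] [485.3314319  -89.87417973]
-320 327.0 -260 326.0 -200 327.0 -140 327.0 -80 329.0 -20 327.0 40 328.0 100 322.0 160 261.0 220 111.0 280 70.0 340 65.0
```

```bash
cat >> h.py <<'E'
def plan(*ts):
    o=arm.get_obs(); M=rot(o['tcp_rot']).as_matrix()
    for t in ts: print(t,((M.T@(np.array(t)-o['eef_pos']))/10).round(2))
E
python3 - <<'E'
from h import *
P=cloud(load('top'));k=(P[...,0]>400)&(P[...,0]<700)
for y in range(-620,-320,40):print(y,P[k&(abs(P[...,1]-y)<20)][:,2].max().round(), end=' ')
P=P[k&(P[...,1]<200)&(P[...,1]>-600)];P=P[P[:,2]>150];print(P.min(0),P.max(0))
plan((450,-450,280),(550,-250,280),(491,251.9,280))
E
```

```text
-620 71.0 -580 122.0 -540 124.0 -500 169.0 -460 169.0 -420 167.0 -380 168.0 -340 25.0 [ 425.74889874 -503.73801518  150.09476549] [696.95333464 -40.36831995 169.1014367 ]
(450, -450, 280) [ -5.34  -5.56 -22.81]
(550, -250, 280) [ -5.32 -19.76 -40.08]
(491, 251.9, 280) [ -5.25 -68.01 -55.1 ]
```

>>> step_arm(steps="-5.3 0 0 0 0 0 1; -5.3 -2 -8 0 0 0 1; -5.3 -5.5 -22.8 0 0 0 1; -5.3 -5.5 -22.8 0 0 0 1; -5.3 -5.5 -22.8 0 0 0 1; -5.3 -12.5 -31 0 0 0 1; -5.3 -19.8 -40 0 0 0 1; -5.3 -19.8 -40 0 0 0 1")

```text
time: 0.77
eef_pos: [465.1, -385.9, 278.8]
tcp_rot: [-0.147, -0.691, -0.147, 0.692]
force: [0.7, -0.5, -0.3]
width: 85.5
```

```bash
python3 -c "
from h import *
st();plan((560,-150,280),(520,50,280),(491,251.9,280))"
```

```text
0.7667 [ 465.1 -385.9  278.8] [[-0.001, 0.407, -0.914], [0.0, -0.914, -0.407], [-1.0, -0.001, 0.0]] [ 0.7 -0.5 -0.3] 85.5 [ 0.71  0.23 -0.11  1.5   0.03  1.42 -0.55]
(560, -150, 280) [ -0.11 -17.69 -18.26]
(520, 50, 280) [ -0.1  -37.58 -22.74]
(491, 251.9, 280) [ -0.09 -57.21 -28.31]
```

>>> step_arm(steps="0 -17.7 -18.2 0 0 0 1; 0 -17.7 -18.2 0 0 0 1; 0 -17.7 -18.2 0 0 0 1; 0 -17.7 -18.2 0 0 0 1; 0 -17.7 -18.2 0 0 0 1; 0 -37.6 -22.7 0 0 0 1; 0 -37.6 -22.7 0 0 0 1; 0 -37.6 -22.7 0 0 0 1")

```text
time: 1.43
eef_pos: [529.3, -67.8, 278.8]
tcp_rot: [-0.147, -0.691, -0.147, 0.692]
force: [1.7, -0.2, -0.2]
width: 85.5
```

```bash
python3 -c "
from h import *
st();plan((491,251.9,250))"
```

```text
1.4333 [529.3 -67.8 278.8] [[-0.001, 0.407, -0.914], [0.0, -0.914, -0.407], [-1.0, -0.0, 0.001]] [ 1.7 -0.2 -0.2] 85.5 [ 0.37  0.09 -0.35  1.65  0.03  1.4  -1.13]
(491, 251.9, 250) [  2.89 -30.77  -9.51]
```

>>> step_arm(steps="2.9 -28.5 -9.5 0 0 0 1; 2.9 -28.5 -9.5 0 0 0 1; 2.9 -28.5 -9.5 0 0 0 1; 2.9 -28.5 -9.5 0 0 0 1; 2.9 -28.5 -9.5 0 0 0 1; 2.9 -28.5 -9.5 0 0 0 1; 2.9 -28.5 -9.5 0 0 0 1; 2.9 -28.5 -9.5 0 0 0 1")

```text
time: 2.1
eef_pos: [497.9, 236.4, 249.7]
tcp_rot: [-0.149, -0.691, -0.151, 0.691]
force: [-1.3, 0.5, 0.8]
width: 85.4
```

```bash
python3 -c "
from h import *
st();plan((491,252,110),(491,252,36))"
```

```text
2.1 [497.9 236.4 249.7] [[-0.002, 0.414, -0.91], [0.003, -0.91, -0.414], [-1.0, -0.003, 0.0]] [-1.3  0.5  0.8] 85.4 [ 0.01  0.17 -0.6   1.65  0.09  1.35 -1.74]
(491, 252, 110) [13.98 -1.66 -0.02]
(491, 252, 36) [21.38 -1.64 -0.03]
```

Descend part-way, settling over the bush.

>>> step_arm(steps="3 -1.6 0 0 0 0 1; 7 -1.6 0 0 0 0 1; 11 -1.6 0 0 0 0 1; 14 -1.6 0 0 0 0 1; 14 -1.6 0 0 0 0 1; 14 -1.6 0 0 0 0 1; 14 -1.6 0 0 0 0 1; 14 -1.6 0 0 0 0 1")

```text
time: 2.77
eef_pos: [495.7, 244.5, 112.8]
tcp_rot: [0.147, 0.693, 0.147, -0.69]
force: [-0.7, 0.4, 0.8]
width: 85.5
```

```bash
python3 -c "
from h import *
st();plan((491,252,36))"
```

```text
2.7667 [495.7 244.5 112.8] [[0.003, 0.406, -0.914], [0.001, -0.914, -0.406], [-1.0, -0.0, -0.004]] [-0.7  0.4  0.8] 85.5 [-0.03  0.28 -0.59  1.82  0.18  1.09 -1.83]
(491, 252, 36) [ 7.68 -0.88  0.15]
```

>>> step_arm(steps="0 -0.9 0.1 0 0 0 1; 0 -0.9 0.1 0 0 0 1; 2.5 -0.9 0.1 0 0 0 1; 5 -0.9 0.1 0 0 0 1; 7.5 -0.9 0.1 0 0 0 1; 7.5 -0.9 0.1 0 0 0 1; 7.5 -0.9 0.1 0 0 0 1; 7.5 -0.9 0.1 0 0 0 1")

```text
time: 3.43
eef_pos: [490.4, 252.4, 37.0]
tcp_rot: [0.147, 0.692, 0.147, -0.691]
force: [-1.0, 0.6, 0.2]
width: 85.5
```

```bash
python3 -c "
from h import *
st();plan((491,252,36));snap('scene','s1.png');c=load('scene');cv2.imwrite('pics/s1c.png',cv2.resize(c['img'][220:340,230:400],None,fx=4,fy=4))"
```

```text
3.4333 [490.4 252.4  37. ] [[0.002, 0.407, -0.913], [0.001, -0.913, -0.407], [-1.0, -0.0, -0.002]] [-1.   0.6  0.2] 85.5 [-0.07  0.38 -0.57  1.88  0.25  0.95 -1.9 ]
(491, 252, 36) [ 0.1   0.06 -0.04]
```

View pics/s1c.png

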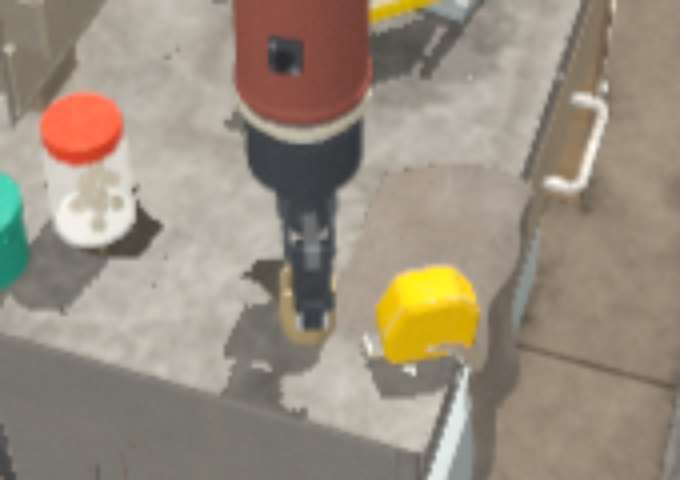

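The gripper straddles the bush (crop ~(308,300)), with the tape clear to the right. Close.

>>> step_arm(steps="0 0 0 0 0 0 0; 0 0 0 0 0 0 0; 0 0 0 0 0 0 0; 0 0 0 0 0 0 0; 0 0 0 0 0 0 0; 0 0 0 0 0 0 0; 0 0 0 0 0 0 0; 0 0 0 0 0 0 0")

```text
time: 4.15
eef_pos: [490.2, 251.9, 36.3]
tcp_rot: [0.147, 0.692, 0.147, -0.691]
force: [-1.2, -0.8, 7.2]
width: 35.5
```

>>> step_arm(steps="-1 0 0 0 0 0 0; -4 0 0 0 0 0 0; -8 0 0 0 0 0 0; -12 0 0 0 0 0 0; -16 0 0 0 0 0 0; -20 0 0 0 0 0 0; -20 0 0 0 0 0 0; -20 0 0 0 0 0 0")

```text
time: 4.82
eef_pos: [490.6, 252.2, 238.1]
tcp_rot: [0.147, 0.693, 0.147, -0.69]
force: [0.4, -0.3, -3.0]
width: 35.7
```

```bash
python3 -c "
from h import *
st();plan((540,0,238),(557,-199,238))"
```

```text
4.8167 [490.6 252.2 238.1] [[0.004, 0.407, -0.914], [0.002, -0.914, -0.407], [-1.0, 0.0, -0.005]] [ 0.4 -0.3 -3. ] 35.7 [-0.01  0.17 -0.61  1.67  0.1   1.33 -1.79]
(540, 0, 238) [-1.000e-02  2.505e+01  5.740e+00]
(557, -199, 238) [-3.000e-02  4.392e+01  1.228e+01]
```

>>> step_arm(steps="0 25 5.7 0 0 0 0; 0 25 5.7 0 0 0 0; 0 25 5.7 0 0 0 0; 0 25 5.7 0 0 0 0; 0 25 5.7 0 0 0 0; 0 25 5.7 0 0 0 0; 0 25 5.7 0 0 0 0; 0 25 5.7 0 0 0 0")

```text
time: 5.48
eef_pos: [538.6, -4.5, 233.2]
tcp_rot: [-0.145, -0.691, -0.145, 0.693]
force: [-0.8, 1.2, -1.7]
width: 35.7
```

```bash
python3 -c "
from h import *
c=snap('scene');st();plan((557,-199,238))
K=c['camera_matrix'];p=rot(c['orientation']).inv().apply(arm.get_obs()['eef_pos']-c['xyz']);u=K@(p/p[2]);print(u)
x,y=int(u[0]),int(u[1]);cv2.imwrite('pics/s2.png',cv2.resize(c['img'][y-60:y+50,x-70:x+70],None,fx=5,fy=5))"
```

```text
5.5333 [538.4  -1.6 233.5] [[-0.003, 0.404, -0.915], [0.0, -0.915, -0.404], [-1.0, -0.002, 0.003]] [-0.3  0.6 -1.8] 35.5 [ 0.31  0.13 -0.42  1.71  0.06  1.32 -1.28]
(557, -199, 238) [-0.46 18.81  6.27]
[319.38402121 180.45846601   1.        ]
```

View pics/s2.png

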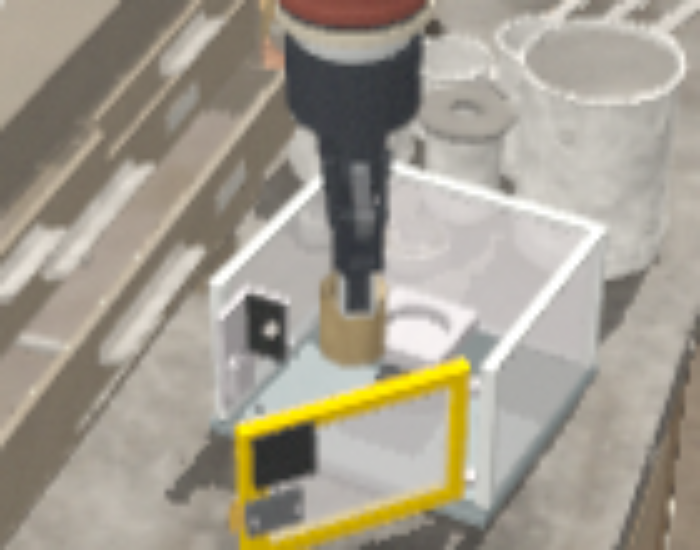

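>>> step_arm(steps="-0.4 18.8 6.2 0 0 0 0; -0.4 18.8 6.2 0 0 0 0; -0.4 18.8 6.2 0 0 0 0; -0.4 18.8 6.2 0 0 0 0; -0.4 18.8 6.2 0 0 0 0; -0.4 18.8 6.2 0 0 0 0; -0.4 18.8 6.2 0 0 0 0; -0.4 18.8 6.2 0 0 0 0")

```text
time: 6.2
eef_pos: [559.2, -194.5, 238.4]
tcp_rot: [-0.147, -0.691, -0.149, 0.692]
force: [-0.7, 0.5, -1.5]
width: 35.8
```

```bash
python3 -c "
from h import *
st();plan((557,-199,118))"
```

```text
6.2 [ 559.2 -194.5  238.4] [[-0.001, 0.409, -0.913], [0.002, -0.913, -0.409], [-1.0, -0.002, 0.0]] [-0.7  0.5 -1.5] 35.8 [ 0.5   0.23 -0.28  1.58  0.06  1.34 -0.94]
(557, -199, 118) [12.04  0.34  0.38]
```

>>> step_arm(steps="3 0.3 0.2 0 0 0 0; 6 0.3 0.2 0 0 0 0; 9 0.3 0.2 0 0 0 0; 12 0.3 0.2 0 0 0 0; 12 0.3 0.2 0 0 0 0; 12 0.3 0.2 0 0 0 0; 12 0.3 0.2 0 0 0 0; 12 0.3 0.2 0 0 0 0")

```text
time: 6.87
eef_pos: [560.1, -200.1, 121.9]
tcp_rot: [0.148, 0.693, 0.147, -0.69]
force: [0.1, 0.6, -1.1]
width: 35.6
```

```bash
python3 -c "
from h import *
c=snap('scene');st();plan((557,-199,113),(557,-199,98))
K=c['camera_matrix']
def pr(q):
    p=rot(c['orientation']).inv().apply(np.array(q)-c['xyz']);return (K@(p/p[2]))[:2]
e=arm.get_obs()['eef_pos'];u=pr(e);print(u)
x,y=int(u[0]),int(u[1]);print('nest',(pr((557,-199,71))-(x-50,y-40))*7,'bushbot',(pr(e-[0,0,36])-(x-50,y-40))*7);cv2.imwrite('pics/s3.png',cv2.resize(c['img'][y-40:y+40,x-50:x+50],None,fx=7,fy=7,interpolation=cv2.INTER_CUBIC))"
```

```text
6.9167 [ 560.  -200.4  121.7] [[0.003, 0.407, -0.913], [-0.001, -0.913, -0.407], [-1.0, 0.002, -0.003]] [ 0.3 -0.1 -1.7] 35.5 [ 0.5   0.31 -0.28  1.72  0.09  1.11 -0.96]
(557, -199, 113) [ 0.87 -0.25  0.22]
(557, -199, 98) [ 2.37 -0.25  0.22]
[331.46549766 172.84942783]
nest [356.03248405 370.17463046] bushbot [351.83004142 344.20052741]
```

View pics/s3.png

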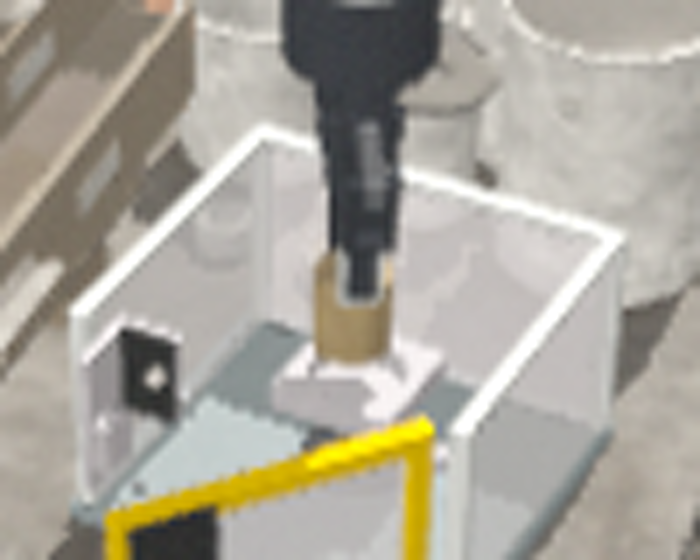

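>>> step_arm(steps="0.5 -0.25 0.2 0 0 0 0; 0.9 -0.25 0.2 0 0 0 0; 0.9 -0.25 0.2 0 0 0 0; 0.9 -0.25 0.2 0 0 0 0; 0.9 -0.25 0.2 0 0 0 0; 0.9 -0.25 0.2 0 0 0 0")

```text
time: 7.42
eef_pos: [555.8, -199.2, 110.4]
tcp_rot: [0.147, 0.692, 0.147, -0.692]
force: [0.2, -1.3, -2.0]
width: 35.3
```

```bash
python3 -c "
from h import *
st();plan((557,-199,99))"
```

```text
7.4167 [ 555.8 -199.2  110.4] [[0.0, 0.407, -0.914], [0.0, -0.914, -0.407], [-1.0, 0.0, -0.0]] [ 0.2 -1.3 -2. ] 35.3 [ 0.5   0.32 -0.28  1.74  0.1   1.09 -0.96]
(557, -199, 99) [ 1.14  0.04 -0.12]
```

>>> step_arm(steps="0 0 -0.1 0 0 0 0; 0.3 0 -0.1 0 0 0 0; 0.5 0 -0.1 0 0 0 0; 0.7 0 -0.1 0 0 0 0; 0.8 0 -0.1 0 0 0 0; 0.8 0 -0.1 0 0 0 0")

```text
time: 7.92
eef_pos: [556.3, -198.6, 101.9]
tcp_rot: [-0.147, -0.691, -0.147, 0.692]
force: [1.1, 0.5, -0.9]
width: 35.4
```

```bash
python3 -c "
from h import *
st();plan((557,-199,99))"
```

```text
7.9167 [ 556.3 -198.6  101.9] [[-0.001, 0.407, -0.914], [0.0, -0.914, -0.407], [-1.0, -0.001, 0.001]] [ 1.1  0.5 -0.9] 35.4 [ 0.5   0.33 -0.27  1.75  0.1   1.08 -0.96]
(557, -199, 99) [ 0.29  0.06 -0.05]
```

>>> step_arm(steps="0.1 0 0 0 0 0 0; 0.2 0 0 0 0 0 0; 0.3 0 0 0 0 0 0; 0.35 0 0 0 0 0 0; 0.35 0 0 0 0 0 0; 0.35 0 0 0 0 0 0")

```text
time: 8.42
eef_pos: [556.6, -198.6, 98.8]
tcp_rot: [-0.147, -0.692, -0.147, 0.692]
force: [1.0, 0.0, -1.6]
width: 35.3
```

>>> step_arm(steps="0.05 0 0 0 0 0 0; 0.1 0 0 0 0 0 0; 0.1 0 0 0 0 0 0; 0.1 0 0 0 0 0 0")

```text
time: 8.75
eef_pos: [556.9, -198.5, 98.4]
tcp_rot: [0.147, 0.692, 0.147, -0.691]
force: [-1.9, 1.4, 5.7]
width: 36.2
```

Contact with the floor (about +6 N). Release.

>>> step_arm(steps="0 0 0 0 0 0 0.3; 0 0 0 0 0 0 0.8; 0 0 0 0 0 0 1; 0 0 0 0 0 0 1; 0 0 0 0 0 0 1; 0 0 0 0 0 0 1; 0 0 0 0 0 0 1; 0 0 0 0 0 0 1")

```text
time: 9.42
eef_pos: [556.6, -198.7, 97.8]
tcp_rot: [-0.147, -0.692, -0.147, 0.692]
force: [0.8, -0.4, -0.1]
width: 85.1
```

>>> step_arm(steps="-1 0 0 0 0 0 1; -3 0 0 0 0 0 1; -6 0 0 0 0 0 1; -10 0 0 0 0 0 1; -15 0 0 0 0 0 1; -15 0 0 0 0 0 1; -15 0 0 0 0 0 0; -15 0 0 0 0 0 0")

```text
time: 10.08
eef_pos: [556.9, -198.8, 249.1]
tcp_rot: [0.147, 0.692, 0.147, -0.691]
force: [-0.1, -0.5, -0.7]
width: 63.9
```

```bash
cat >> h.py <<'E'
H=np.array([487.2,-100.9]); YAW=np.radians(-9.5)
def pose(th,gap,z,off=21):
    a=th+YAW; d=np.array([np.cos(a),np.sin(a)]); n=np.array([-d[1],d[0]])
    p=H+138*d+(off+gap)*n; X=np.array([0,0,-1.]); Z=np.array([-n[0],-n[1],0])
    return np.array([*p,z]), np.stack([X,np.cross(Z,X),Z],1)
def gplan(*ts,p0=None,M0=None):
    o=arm.get_obs(); M=rot(o['tcp_rot']).as_matrix(); e=o['eef_pos']
    if p0 is not None: e,M=p0,M0
    for t in ts:
        p,Q=pose(*t); print(t,p.round(1),(M.T@(p-e)/10).round(2),np.degrees(R.from_matrix(M.T@Q).as_rotvec()).round(1))
E
python3 -c "
from h import *
st();gplan((.93,40,250))"
```

```text
10.0833 [ 556.9 -198.8  249.1] [[0.002, 0.407, -0.914], [-0.001, -0.914, -0.407], [-1.0, 0.001, -0.002]] [-0.1 -0.5 -0.7] 63.9 [ 0.5   0.22 -0.28  1.57  0.06  1.36 -0.93]
(0.93, 40, 250) [544.6  38.6 250. ] [ -0.11 -22.19  -8.53] [-1.098e+02  0.000e+00 -1.000e-01]
```

>>> step_arm(steps="0 -3 -1 -7 0 0 0; 0 -6 -2 -14 0 0 0; 0 -9 -3 -21 0 0 0; 0 -12 -4.5 -28 0 0 0; 0 -15 -6 -35 0 0 0; 0 -18 -7 -42 0 0 0; 0 -20 -8 -49 0 0 0; 0 -22.2 -8.5 -56 0 0 0")

```text
time: 10.75
eef_pos: [543.3, 40.5, 246.5]
tcp_rot: [-0.456, -0.54, -0.457, 0.54]
force: [-0.1, 0.3, 0.4]
width: 0.1
```

>>> step_arm(steps="0 0 0 -7 0 0 0; 0 0 0 -14 0 0 0; 0 0 0 -21 0 0 0; 0 0 0 -28 0 0 0; 0 0 0 -35 0 0 0; 0 0 0 -42 0 0 0; 0 0 0 -49 0 0 0; 0 0 0 -54 0 0 0")

```text
time: 11.42
eef_pos: [543.2, 38.6, 246.4]
tcp_rot: [0.651, 0.274, 0.653, -0.274]
force: [-0.1, 0.2, 0.2]
width: -0.2
```

```bash
python3 - <<'E'
from h import *
st();gplan((.93,40,150),(.93,40,105))
c=snap('top');P=cloud(c)
p=P[175:230,345:400].reshape(-1,3);q=p[(p[:,2]>98)&(p[:,2]<116)];print('bush',len(q),np.median(q[:,2]),cv2.minEnclosingCircle(q[:,:2].astype(np.float32)))
cv2.imwrite('pics/t2.png',cv2.resize(c['img'][145:265,270:430],None,fx=4,fy=4,interpolation=cv2.INTER_CUBIC))
E
```

```text
11.4167 [543.2  38.6 246.4] [[-0.002, 0.715, 0.699], [0.0, 0.699, -0.715], [-1.0, -0.002, -0.002]] [-0.1  0.2  0.2] -0.2 [ 0.39  0.16 -0.6   1.67  0.09  1.35  0.55]
(0.93, 40, 150) [544.6  38.6 150. ] [9.64 0.12 0.12] [ 0.6 -0.1  0.1]
(0.93, 40, 105) [544.6  38.6 105. ] [14.14  0.13  0.12] [ 0.6 -0.1  0.1]
bush 100 106.00997488484904 ((586.1529541015625, -169.4324493408203), 58.25745391845703)
```

View pics/t2.png

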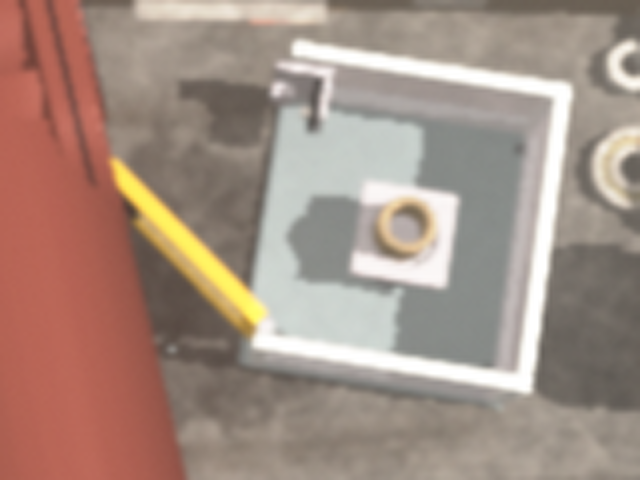

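Bush stands in the nest (ring at (405,228), top at 106 mm vs 107 expected); the gate is still open, undisturbed. Descend outside the gate.

>>> step_arm(steps="3 0.1 0.1 0 0 0 0; 6 0.1 0.1 0 0 0 0; 9 0.1 0.1 0 0 0 0; 12 0.1 0.1 0 0 0 0; 14.1 0.1 0.1 0 0 0 0; 14.1 0.1 0.1 0 0 0 0; 14.1 0.1 0.1 0 0 0 0")

```text
time: 12.05
eef_pos: [544.2, 38.7, 105.8]
tcp_rot: [0.65, 0.276, 0.652, -0.277]
force: [0.1, 0.4, 0.6]
width: -0.1
```

```bash
python3 -c "
from h import *
st();gplan((.93,10,105),(.93,0,105),(.85,0,105),(.75,0,105),(.65,0,105),(.55,0,105),(.45,0,105),(.38,0,105))"
```

```text
12.05 [544.2  38.7 105.8] [[-0.003, 0.72, 0.694], [0.0, 0.694, -0.72], [-1.0, -0.002, -0.003]] [0.1 0.4 0.6] -0.1 [ 0.36  0.28 -0.59  1.84  0.17  1.08  0.47]
(0.93, 10, 105) [565.4  17.  105. ] [0.07 0.02 3.03] [ 0.1 -0.1  0.1]
(0.93, 0, 105) [572.3   9.8 105. ] [0.07 0.02 4.03] [ 0.1 -0.1  0.1]
(0.85, 0, 105) [580.9   2.6 105. ] [0.06 0.14 5.14] [ 4.7 -0.1  0.1]
(0.75, 0, 105) [590.7  -7.3 105. ] [0.06 0.16 6.54] [10.5 -0.1  0.1]
(0.65, 0, 105) [599.6 -18.1 105. ] [0.06 0.05 7.93] [16.2 -0.1  0.1]
(0.55, 0, 105) [607.3 -29.7 105. ] [ 0.05 -0.2   9.3 ] [21.9 -0.1  0.2]
(0.45, 0, 105) [613.8 -42.  105. ] [ 0.05 -0.59 10.64] [27.6 -0.1  0.2]
(0.38, 0, 105) [617.6 -51.  105. ] [ 0.05 -0.94 11.55] [31.7 -0.1  0.2]
```

>>> step_arm(steps="0 0 1 0 0 0 0; 0 0 2 0 0 0 0; 0 0 2.8 0 0 0 0; 0 0 3.3 0 0 0 0; 0 0 3.8 0 0 0 0; 0 0 4.3 1 0 0 0; 0 0.1 4.7 3 0 0 0; 0 0.1 5.1 4.7 0 0 0")

```text
time: 12.72
eef_pos: [581.8, 2.6, 106.9]
tcp_rot: [0.639, 0.304, 0.639, -0.304]
force: [0.5, -0.1, 0.5]
width: -0.3
```

```bash
python3 -c "
from h import *
st();gplan(*[(t,0,105) for t in (.8,.74,.68,.62,.56,.5,.45,.4)],p0=pose(.85,0,105)[0],M0=pose(.85,0,105)[1])"
```

```text
12.7167 [581.8   2.6 106.9] [[0.0, 0.776, 0.631], [0.0, 0.631, -0.776], [-1.0, 0.0, -0.0]] [ 0.5 -0.1  0.5] -0.3 [ 0.38  0.34 -0.55  1.75  0.2   1.1   0.45]
(0.8, 0, 105) [585.9  -2.2 105. ] [0.   0.09 0.69] [2.9 0.  0. ]
(0.74, 0, 105) [591.7  -8.3 105. ] [0.   0.15 1.53] [6.3 0.  0. ]
(0.68, 0, 105) [597.  -14.7 105. ] [0.   0.16 2.36] [9.7 0.  0. ]
(0.62, 0, 105) [602.  -21.5 105. ] [0.   0.12 3.2 ] [13.2  0.   0. ]
(0.56, 0, 105) [606.6 -28.5 105. ] [0.   0.02 4.03] [16.6  0.   0. ]
(0.5, 0, 105) [610.7 -35.8 105. ] [ 0.   -0.12  4.86] [20.1  0.   0. ]
(0.45, 0, 105) [613.8 -42.  105. ] [ 0.   -0.27  5.54] [22.9  0.   0. ]
(0.4, 0, 105) [616.6 -48.4 105. ] [ 0.   -0.46  6.21] [25.8  0.   0. ]
```

>>> step_arm(steps="0.1 0.1 0.7 3 0 0 0; 0.1 0.15 1.5 6.3 0 0 0; 0.1 0.15 2.4 9.7 0 0 0; 0.1 0.1 3.2 13.2 0 0 0; 0.1 0 4 16.6 0 0 0; 0.1 -0.1 4.9 20 0 0 0; 0.1 -0.3 5.5 23 0 0 0; 0.1 -0.45 6.2 25.8 0 0 0")

```text
time: 13.38
eef_pos: [617.5, -48.4, 105.8]
tcp_rot: [0.554, 0.439, 0.555, -0.439]
force: [-0.2, -0.1, 0.7]
width: -0.2
```

```bash
python3 - <<'E'
from h import *
st();gplan(*[(t,0,105) for t in (.37,.34,.31,.28,.26,.24,.22,.20)],p0=pose(.4,0,105)[0],M0=pose(.4,0,105)[1])
gplan((.4,0,105))
c=snap('scene')
cv2.imwrite('pics/s4.png',cv2.resize(c['img'][130:250,270:390],None,fx=5,fy=5,interpolation=cv2.INTER_CUBIC))
E
```

```text
13.3833 [617.5 -48.4 105.8] [[-0.0, 0.973, 0.23], [0.0, 0.23, -0.973], [-1.0, -0.0, -0.0]] [-0.2 -0.1  0.7] -0.2 [ 0.36  0.4  -0.44  1.67  0.18  1.12  0.1 ]
(0.37, 0, 105) [618.1 -52.4 105. ] [0.   0.06 0.41] [1.7 0.  0. ]
(0.34, 0, 105) [619.5 -56.3 105. ] [0.   0.1  0.83] [3.4 0.  0. ]
(0.31, 0, 105) [620.8 -60.3 105. ] [0.   0.13 1.25] [5.2 0.  0. ]
(0.28, 0, 105) [621.9 -64.3 105. ] [0.   0.15 1.67] [6.9 0.  0. ]
(0.26, 0, 105) [622.6 -67.  105. ] [0.   0.16 1.95] [8. 0. 0.]
(0.24, 0, 105) [623.3 -69.7 105. ] [0.   0.16 2.23] [9.2 0.  0. ]
(0.22, 0, 105) [623.9 -72.5 105. ] [0.   0.15 2.5 ] [10.3  0.   0. ]
(0.2, 0, 105) [624.4 -75.2 105. ] [0.   0.14 2.78] [11.5  0.   0. ]
(0.4, 0, 105) [616.6 -48.4 105. ] [ 0.08 -0.09 -0.02] [-0.1 -0.   0. ]
```

View pics/s4.png

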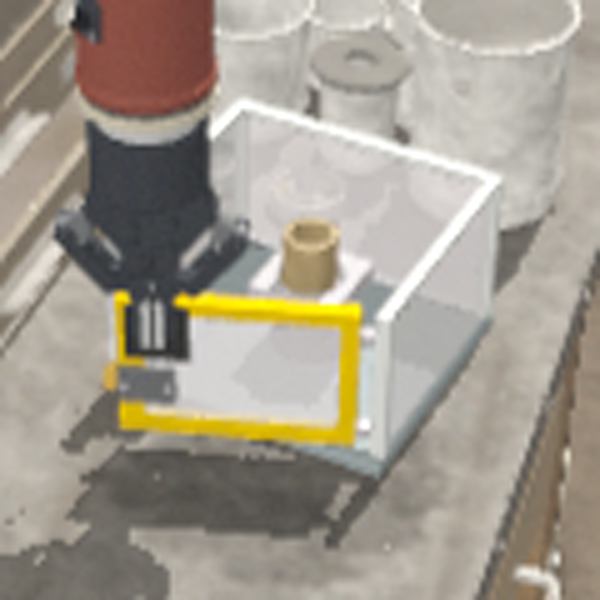

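Finger is centred on the push pad ((155,330)), gate swinging closed; bush upright. Continue more slowly.

>>> step_arm(steps="0.05 0 0.4 1.7 0 0 0; 0.05 0 0.8 3.4 0 0 0; 0.05 0 1.2 5.2 0 0 0; 0.05 0.05 1.5 6.3 0 0 0; 0.05 0.05 1.8 7.4 0 0 0; 0.05 0.05 2.05 8.5 0 0 0; 0.05 0.05 2.25 9.2 0 0 0; 0.05 0.05 2.25 9.2 0 0 0")

```text
time: 14.1
eef_pos: [623.1, -70.5, 105.3]
tcp_rot: [0.518, 0.481, 0.518, -0.481]
force: [-0.4, -0.0, 1.0]
width: -0.1
```

```bash
cat >> h.py <<'E'
def lat(ts,t0):
    st();gplan((t0,0,105));gplan(*[(t,0,105) for t in ts],p0=pose(t0,0,105)[0],M0=pose(t0,0,105)[1])
E
python3 -c "
from h import *
lat((.22,.2,.18,.16,.14),.24)"
```

```text
14.1 [623.1 -70.5 105.3] [[0.0, 0.997, 0.073], [-0.0, 0.073, -0.997], [-1.0, -0.0, 0.0]] [-0.4 -0.   1. ] -0.1 [ 0.36  0.41 -0.4   1.65  0.17  1.12 -0.01]
(0.24, 0, 105) [623.3 -69.7 105. ] [ 0.03  0.02 -0.07] [-0.  0.  0.]
(0.22, 0, 105) [623.9 -72.5 105. ] [0.   0.04 0.28] [1.1 0.  0. ]
(0.2, 0, 105) [624.4 -75.2 105. ] [0.   0.07 0.55] [2.3 0.  0. ]
(0.18, 0, 105) [624.9 -77.9 105. ] [0.   0.1  0.83] [3.4 0.  0. ]
(0.16, 0, 105) [625.3 -80.7 105. ] [0.   0.12 1.11] [4.6 0.  0. ]
(0.14, 0, 105) [625.7 -83.5 105. ] [0.   0.14 1.39] [5.7 0.  0. ]
```

>>> step_arm(steps="0 0.01 0.1 0.5 0 0 0; 0 0.02 0.2 1 0 0 0; 0 0.03 0.3 1.4 0 0 0; 0 0.05 0.4 1.8 0 0 0; 0 0.06 0.5 2.2 0 0 0; 0 0.06 0.5 2.2 0 0 0")

```text
time: 14.6
eef_pos: [624.0, -75.2, 105.3]
tcp_rot: [0.509, 0.491, 0.509, -0.491]
force: [0.1, 0.0, -0.6]
width: 0.1
```

>>> step_arm(steps="0 0.01 0.08 0.4 0 0 0; 0 0.02 0.16 0.8 0 0 0; 0 0.03 0.24 1.2 0 0 0; 0 0.04 0.32 1.6 0 0 0; 0 0.05 0.4 2 0 0 0; 0 0.05 0.4 2 0 0 0")

```text
time: 15.1
eef_pos: [624.7, -79.1, 105.3]
tcp_rot: [0.5, 0.5, 0.5, -0.5]
force: [-0.8, -0.2, -0.7]
width: -0.1
```

>>> step_arm(steps="0 0 0.06 0.4 0 0 0; 0 0.01 0.12 0.8 0 0 0; 0 0.02 0.18 1.2 0 0 0; 0 0.03 0.24 1.6 0 0 0; 0 0.04 0.3 1.8 0 0 0; 0 0.04 0.3 1.8 0 0 0")

```text
time: 15.6
eef_pos: [625.0, -82.0, 105.3]
tcp_rot: [-0.492, -0.507, -0.492, 0.508]
force: [-0.9, 0.1, -0.3]
width: -0.3
```

>>> step_arm(steps="0 0 0.06 0.4 0 0 0; 0 0.01 0.12 0.8 0 0 0; 0 0.02 0.18 1.2 0 0 0; 0 0.02 0.24 1.6 0 0 0; 0 0.02 0.24 1.6 0 0 0")

```text
time: 16.02
eef_pos: [625.3, -83.0, 105.3]
tcp_rot: [0.485, 0.514, 0.486, -0.514]
force: [0.0, 5.4, -0.2]
width: 0.2
```

>>> step_arm(steps="0 0 0.04 0.2 0 0 0; 0 0 0.08 0.4 0 0 0; 0 0 0.12 0.6 0 0 0; 0 0 0.12 0.6 0 0 0")

```text
time: 16.35
eef_pos: [625.4, -83.6, 105.4]
tcp_rot: [0.483, 0.517, 0.483, -0.516]
force: [1.4, 6.7, -0.5]
width: 0.1
```

>>> step_arm(steps="0 0 0.04 0.2 0 0 0; 0 0 0.08 0.4 0 0 0; 0 0 0.08 0.4 0 0 0; 0 0 0.08 0.4 0 0 0")

```text
time: 16.68
eef_pos: [625.4, -84.1, 105.4]
tcp_rot: [0.481, 0.519, 0.482, -0.517]
force: [-0.0, 7.2, -0.2]
width: 0.1
```

>>> step_arm(steps="0 0 0.04 0.2 0 0 0; 0 0 0.08 0.4 0 0 0; 0 0.01 0.12 0.6 0 0 0; 0 0.01 0.12 0.6 0 0 0")

```text
time: 17.02
eef_pos: [625.6, -85.0, 105.4]
tcp_rot: [0.478, 0.521, 0.479, -0.52]
force: [1.6, 7.4, -0.7]
width: -0.2
```

>>> step_arm(steps="0 0 0.04 0.2 0 0 0; 0 0 0.08 0.4 0 0 0; 0 0.01 0.12 0.6 0 0 0; 0 0.01 0.12 0.6 0 0 0")

```text
time: 17.35
eef_pos: [625.6, -85.8, 105.4]
tcp_rot: [0.475, 0.524, 0.476, -0.522]
force: [2.2, 9.5, -1.1]
width: -0.0
```

>>> step_arm(steps="0 0 0.04 0.2 0 0 0; 0 0 0.08 0.4 0 0 0; 0 0.01 0.12 0.6 0 0 0; 0 0.01 0.16 0.8 0 0 0; 0 0.01 0.16 0.8 0 0 0")

```text
time: 17.77
eef_pos: [625.8, -86.8, 105.4]
tcp_rot: [0.472, 0.527, 0.473, -0.525]
force: [2.7, 10.3, -1.3]
width: -0.1
```

>>> step_arm(steps="0 0 0.04 0 0 0 0; 0 0 0.08 0 0 0 0; 0 0 0.12 0 0 0 0; 0 0 0.12 0 0 0 0")

```text
time: 18.1
eef_pos: [625.1, -90.8, 105.4]
tcp_rot: [0.472, 0.527, 0.472, -0.526]
force: [1.6, 1.8, 0.7]
width: 0.0
```

>>> step_arm(steps="0 0 0.04 0.2 0 0 0; 0 0 0.08 0.4 0 0 0; 0 0 0.12 0.6 0 0 0; 0 0.01 0.16 0.8 0 0 0; 0 0.01 0.16 0.8 0 0 0")

```text
time: 18.52
eef_pos: [625.0, -93.3, 105.4]
tcp_rot: [0.468, 0.53, 0.468, -0.53]
force: [2.3, 2.2, 0.4]
width: 0.1
```

>>> step_arm(steps="0 0 0.04 0.2 0 0 0; 0 0 0.08 0.4 0 0 0; 0 0 0.12 0.6 0 0 0; 0 0 0.16 0.8 0 0 0; 0 0 0.16 0.8 0 0 0")

```text
time: 18.93
eef_pos: [624.7, -94.8, 105.4]
tcp_rot: [0.464, 0.533, 0.464, -0.533]
force: [2.9, 3.0, 0.8]
width: 0.3
```

>>> step_arm(steps="0 0 0.05 0.2 0 0 0; 0 0 0.1 0.4 0 0 0; 0 0 0.15 0.6 0 0 0; 0 0 0.2 0.8 0 0 0; 0 0 0.2 0.8 0 0 0")

```text
time: 19.35
eef_pos: [624.3, -96.8, 105.4]
tcp_rot: [-0.46, -0.537, -0.46, 0.537]
force: [0.8, 1.5, 0.9]
width: -0.3
```

>>> step_arm(steps="0 0 0.05 0.2 0 0 0; 0 0 0.1 0.4 0 0 0; 0 0 0.15 0.6 0 0 0; 0 0 0.2 0.8 0 0 0; 0 0 0.2 0.8 0 0 0")

```text
time: 19.77
eef_pos: [624.3, -98.2, 105.4]
tcp_rot: [0.457, 0.54, 0.457, -0.539]
force: [3.1, 4.1, 1.1]
width: 0.2
```

>>> step_arm(steps="0 0 0.05 0 0 0 0; 0 0 0.1 0 0 0 0; 0 0 0.15 0 0 0 0; 0 0 0.2 0 0 0 0; 0 0 0.2 0 0 0 0")

```text
time: 20.18
eef_pos: [624.1, -99.8, 105.4]
tcp_rot: [0.457, 0.54, 0.457, -0.539]
force: [4.4, 4.2, 0.1]
width: 0.0
```

>>> step_arm(steps="0 0 0.05 0 0 0 0; 0 0 0.1 0 0 0 0; 0 0 0.15 0 0 0 0; 0 0 0.15 0 0 0 0")

```text
time: 20.52
eef_pos: [623.8, -101.5, 105.3]
tcp_rot: [0.457, 0.54, 0.457, -0.539]
force: [3.5, 4.6, -0.5]
width: -0.2
```

>>> step_arm(steps="0 0 0.04 0 0 0 0; 0 0 0.08 0 0 0 0; 0 0 0.12 0 0 0 0; 0 0 0.12 0 0 0 0")

```text
time: 20.85
eef_pos: [623.7, -102.4, 105.3]
tcp_rot: [0.457, 0.54, 0.457, -0.539]
force: [4.0, 4.7, 0.4]
width: 0.1
```

>>> step_arm(steps="0 0 0.04 0 0 0 0; 0 0 0.08 0 0 0 0; 0 0 0.1 0 0 0 0; 0 0 0.1 0 0 0 0")

```text
time: 21.18
eef_pos: [623.7, -102.3, 105.4]
tcp_rot: [0.457, 0.54, 0.457, -0.539]
force: [4.2, 6.8, -0.0]
width: 0.1
```

>>> step_arm(steps="0 0 0.04 0 0 0 0; 0 0 0.08 0 0 0 0; 0 0 0.1 0 0 0 0; 0 0 0.1 0 0 0 0")

```text
time: 21.52
eef_pos: [623.7, -102.4, 105.4]
tcp_rot: [0.457, 0.54, 0.458, -0.538]
force: [4.9, 9.0, -1.4]
width: -0.3
```

```bash
python3 - <<'E'
from h import *
st()
c=snap('scene')
cv2.imwrite('pics/s5.png',cv2.resize(c['img'][150:230,275:355],None,fx=7,fy=7,interpolation=cv2.INTER_CUBIC))
E
```

```text
21.5167 [ 623.7 -102.4  105.4] [[0.001, 0.987, -0.163], [0.003, -0.163, -0.987], [-1.0, 0.001, -0.003]] [ 4.9  9.  -1.4] -0.3 [ 0.37  0.41 -0.35  1.64  0.15  1.12 -0.18]
```

View pics/s5.png

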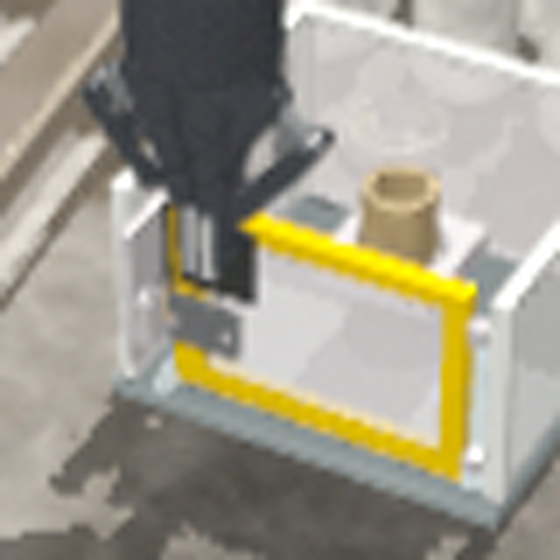

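The gate looks flush and stopped at TCP y −102.4; force is rising without motion. A little firmer, then back off to see whether it holds.

>>> step_arm(steps="0 0 0.05 0 0 0 0; 0 0 0.1 0 0 0 0; 0 0 0.1 0 0 0 0; 0 0 0.1 0 0 0 0")

```text
time: 21.9
eef_pos: [623.6, -102.4, 105.4]
tcp_rot: [0.457, 0.54, 0.458, -0.538]
force: [6.4, 12.1, -0.4]
width: -0.0
```

>>> step_arm(steps="0 0 -0.1 0 0 0 0; 0 0 -0.2 0 0 0 0; 0 0 -0.3 0 0 0 0; 0 0 -0.3 0 0 0 0; 0 0 -0.3 0 0 0 0")

```text
time: 22.32
eef_pos: [623.7, -102.3, 105.3]
tcp_rot: [0.457, 0.54, 0.457, -0.539]
force: [4.5, 4.3, 0.0]
width: -0.2
```

>>> step_arm(steps="0 0 -0.1 0 0 0 0; 0 0 -0.2 0 0 0 0; 0 0 -0.3 0 0 0 0; 0 0 -0.3 0 0 0 0")

```text
time: 22.65
eef_pos: [623.1, -100.9, 104.9]
tcp_rot: [-0.457, -0.539, -0.457, 0.54]
force: [1.0, 1.4, 0.2]
width: 0.1
```

>>> step_arm(steps="0 0 -0.5 0 0 0 0; 0 0 -1 0 0 0 0; 0 0 -2 0 0 0 0; 0 0 -4 0 0 0 0; 0 0 -6 0 0 0 0; -4 0 -6 0 0 0 0; -8 0 -6 0 0 0 0; -12 0 -6 0 0 0 0")

```text
time: 23.32
eef_pos: [633.0, -39.4, 226.2]
tcp_rot: [-0.457, -0.539, -0.458, 0.54]
force: [1.3, 0.5, 0.9]
width: -0.3
```

>>> step_arm(steps="-3 0 -3 0 0 0 0; -3 0 -7 0 0 0 0; -3 0 -11 0 0 0 0; -3 0 -15 0 0 0 0; -3 0 -18 0 0 0 0; -3 0 -18 0 0 0 0; -3 0 -18 0 0 0 0; -3 0 -18 0 0 0 0")

```text
time: 23.98
eef_pos: [663.2, 136.7, 255.1]
tcp_rot: [-0.457, -0.539, -0.457, 0.54]
force: [-0.1, 0.7, -0.1]
width: 0.1
```

```bash
python3 - <<'E'
from h import *
st()
c=snap('top');P=cloud(c)
hsv=cv2.cvtColor(c['img'],cv2.COLOR_BGR2HSV)
y=(hsv[...,0]>18)&(hsv[...,0]<35)&(hsv[...,1]>150); y[:150]=0;y[240:]=0;y[:,:310]=0;y[:,400:]=0
v,u=np.nonzero(y);q=np.array([ray(c,a,b,130)[:2] for a,b in zip(u,v)],np.float32)
r=cv2.minAreaRect(q);print(len(q),r);l=cv2.fitLine(q,cv2.DIST_L2,0,.01,.01).ravel();print('gate world deg',np.degrees(np.arctan2(l[1],l[0])))
p=P[185:225,350:390].reshape(-1,3);p=p[(p[:,2]>100)&(p[:,2]<114)];print('bush',len(p),np.median(p[:,2]),cv2.minEnclosingCircle(p[:,:2].astype(np.float32)))
a=cv2.resize(c['img'][145:265,320:430],None,fx=3.6,fy=3.6,interpolation=cv2.INTER_CUBIC)
s=snap('scene');b=cv2.resize(s['img'][150:240,275:355],(384,432),interpolation=cv2.INTER_CUBIC)
cv2.imwrite('pics/f.png',np.hstack([a,b]))
E
```

```text
23.9833 [663.2 136.7 255.1] [[-0.0, 0.986, -0.165], [-0.001, -0.165, -0.986], [-1.0, -0.0, 0.001]] [-0.1  0.7 -0.1] 0.1 [ 0.04  0.42 -0.44  1.33  0.18  1.44 -0.55]
143 ((573.2447509765625, -109.10127258300781), (12.278432846069336, 154.9122772216797), 77.60836791992188)
gate world deg -11.252456
bush 93 106.02704488980567 ((557.8900756835938, -197.7198944091797), 20.019628524780273)
```

View pics/f.png

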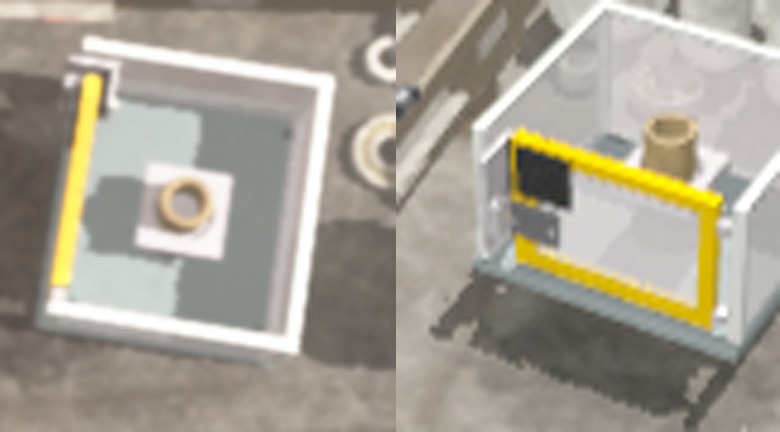

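Gate shut and staying put (world −11.3°, ≈ −0.03 rad), bush in the nest (top 106 mm, within 2 mm of axis). The bolt itself isn't resolvable, so I'll repeat a gentle push 10 mm nearer the hinge to rule out that the finger, not the gate, hit the stop.

```bash
python3 - <<'E'
from h import *
o=arm.get_obs();p,Q=pose(0,0,105);d=np.array([.9863,-.165,0]);n=np.array([.165,.986,0])
b=np.array([623.7,-102.4,105.4])-10*d
plan(b+50*n+[0,0,150],b+50*n,b+4*n,b)
E
```

```text
[622.087 -51.45  255.4  ] [ 0.   -0.97 19.08]
[622.087 -51.45  105.4  ] [15.   -0.97 19.07]
[614.497 -96.806 105.4  ] [15.01 -0.96 23.67]
[ 613.837 -100.75   105.4  ] [15.01 -0.96 24.07]
```

>>> step_arm(steps="0 -1 4 0 0 0 0; 0 -1 8 0 0 0 0; 0 -1 12 0 0 0 0; 0 -1 16 0 0 0 0; 0 -1 19 0 0 0 0; 5 -1 19 0 0 0 0; 10 -1 19 0 0 0 0; 15 -1 19 0 0 0 0")

```text
time: 24.75
eef_pos: [622.2, -52.0, 130.0]
tcp_rot: [0.457, 0.541, 0.455, -0.54]
force: [0.9, -0.2, -0.9]
width: 0.2
```

>>> step_arm(steps="0 0 1 0 0 0 0; 0 0 2 0 0 0 0; 0 0 3 0 0 0 0; 0 0 3.8 0 0 0 0; 0 0 4.2 0 0 0 0; 0 0 4.2 0 0 0 0; 0 0 4.2 0 0 0 0; 0 0 4.2 0 0 0 0")

```text
time: 25.42
eef_pos: [615.6, -90.1, 131.1]
tcp_rot: [0.457, 0.54, 0.457, -0.539]
force: [0.2, 0.4, -0.9]
width: -0.1
```

```bash
python3 -c "
from h import *
st();plan((613.8,-100.7,105.4))"
```

```text
25.4167 [615.6 -90.1 131.1] [[0.001, 0.986, -0.165], [0.0, -0.165, -0.986], [-1.0, 0.001, -0.0]] [ 0.2  0.4 -0.9] -0.1 [ 0.36  0.37 -0.36  1.64  0.14  1.16 -0.2 ]
(613.8, -100.7, 105.4) [ 2.57 -0.    1.07]
```

>>> step_arm(steps="1.3 0 0 0 0 0 0; 2.6 0 0 0 0 0 0; 2.6 0 0.2 0 0 0 0; 2.6 0 0.4 0 0 0 0; 2.6 0 0.6 0 0 0 0; 2.6 0 0.75 0 0 0 0; 2.6 0 0.75 0 0 0 0")

```text
time: 26.0
eef_pos: [614.2, -98.8, 104.7]
tcp_rot: [0.457, 0.54, 0.456, -0.54]
force: [0.2, -0.3, -0.6]
width: 0.1
```

>>> step_arm(steps="0 0 0.05 0 0 0 0; 0 0 0.1 0 0 0 0; 0 0 0.1 0 0 0 0; 0 0 0.1 0 0 0 0")

```text
time: 26.33
eef_pos: [613.9, -99.0, 104.5]
tcp_rot: [0.457, 0.54, 0.457, -0.54]
force: [0.8, 0.1, -0.5]
width: 0.1
```

>>> step_arm(steps="0 0 0.05 0 0 0 0; 0 0 0.1 0 0 0 0; 0 0 0.1 0 0 0 0; 0 0 0.1 0 0 0 0")

```text
time: 26.67
eef_pos: [613.8, -99.2, 104.4]
tcp_rot: [0.457, 0.54, 0.457, -0.539]
force: [0.4, 3.5, 1.2]
width: 0.1
```

>>> step_arm(steps="0 0 0.05 0 0 0 0; 0 0 0.1 0 0 0 0; 0 0 0.1 0 0 0 0; 0 0 0.1 0 0 0 0")

```text
time: 27.0
eef_pos: [613.7, -100.4, 104.4]
tcp_rot: [0.457, 0.54, 0.457, -0.539]
force: [1.0, 5.0, 1.6]
width: 0.0
```

>>> step_arm(steps="0 0 0.05 0 0 0 0; 0 0 0.1 0 0 0 0; 0 0 0.1 0 0 0 0; 0 0 0.1 0 0 0 0")

```text
time: 27.33
eef_pos: [613.7, -100.4, 104.4]
tcp_rot: [0.457, 0.54, 0.458, -0.539]
force: [1.7, 6.9, 1.2]
width: 0.1
```

>>> step_arm(steps="0 0 0.05 0 0 0 0; 0 0 0.1 0 0 0 0; 0 0 0.1 0 0 0 0; 0 0 0.1 0 0 0 0")

```text
time: 27.67
eef_pos: [613.7, -100.5, 104.5]
tcp_rot: [0.457, 0.54, 0.458, -0.538]
force: [2.5, 9.7, 0.1]
width: 0.1
```

Contact at y −99.2 and hard stop at −100.5 again: 1.2 mm play ≙ 1.5 mm at the free edge, exactly the latched play. Retreat.

>>> step_arm(steps="0 0 -0.2 0 0 0 0; 0 0 -0.4 0 0 0 0; 0 0 -0.6 0 0 0 0; 0 0 -1.5 0 0 0 0; 0 0 -3 0 0 0 0; 0 0 -6 0 0 0 0; 0 0 -6 0 0 0 0; 0 0 -6 0 0 0 0")

```text
time: 28.33
eef_pos: [623.1, -41.5, 104.3]
tcp_rot: [0.458, 0.539, 0.458, -0.539]
force: [-0.1, -1.8, -0.6]
width: 0.0
```

>>> step_arm(steps="-4 0 0 0 0 0 0; -8 0 -3 0 0 0 0; -12 0 -7 0 0 0 0; -15 0 -11 0 0 0 0; -15 0 -15 0 0 0 0; -15 0 -18 0 0 0 0; -15 0 -18 0 0 0 0; -15 0 -18 0 0 0 0")

```text
time: 29.0
eef_pos: [652.5, 138.7, 254.7]
tcp_rot: [0.458, 0.539, 0.459, -0.538]
force: [0.2, 0.5, -0.2]
width: 0.1
```

>>> step_arm(steps="0 0 0 0 0 0 0; 0 0 0 0 0 0 0; 0 0 0 0 0 0 0; 0 0 0 0 0 0 0; 0 0 0 0 0 0 0; 0 0 0 0 0 0 0")

```text
time: 29.5
eef_pos: [652.8, 132.8, 254.3]
tcp_rot: [-0.457, -0.54, -0.456, 0.54]
force: [0.4, 0.6, 0.1]
width: -0.1
```

```bash
python3 - <<'E'
from h import *
st()
c=snap('top');P=cloud(c)
hsv=cv2.cvtColor(c['img'],cv2.COLOR_BGR2HSV)
y=(hsv[...,0]>18)&(hsv[...,0]<35)&(hsv[...,1]>150); y[:150]=0;y[240:]=0;y[:,:310]=0;y[:,400:]=0
v,u=np.nonzero(y);q=np.array([ray(c,a,b,130)[:2] for a,b in zip(u,v)],np.float32)
l=cv2.fitLine(q,cv2.DIST_L2,0,.01,.01).ravel();print('gate world deg',np.degrees(np.arctan2(l[1],l[0])))
p=P[185:225,350:390].reshape(-1,3);p=p[(p[:,2]>100)&(p[:,2]<114)];print('bush',len(p),np.median(p[:,2]),cv2.minEnclosingCircle(p[:,:2].astype(np.float32)))
order.sign_off()
E
```

```text
29.5 [652.8 132.8 254.3] [[-0.0, 0.986, -0.166], [-0.0, -0.166, -0.986], [-1.0, 0.0, 0.0]] [0.4 0.6 0.1] -0.1 [ 0.06  0.39 -0.44  1.36  0.17  1.43 -0.55]
gate world deg -11.118365
bush 92 106.04059236508829 ((558.205810546875, -197.3244171142578), 20.09663200378418)
the job is handed in; nothing more can be done
```

The bush is standing in the nest and released, and the gate is shut with its latch holding. I handed the job in at 29.5 s of the 70 s allowed.

- **Bush:** in the last check its top was at 106 mm (107 expected). Its centre was about 2 mm from the nest axis I measured, inside the 6 mm allowed and about the camera's accuracy.
- **Gate:** it sat at about −0.03 rad and was unchanged between two looks 5.5 s apart, including after a second push. The angle rests on my estimate of the guard's orientation, good to about 1°, so touch suggested nearer 0. Both are well under 0.075 rad.
- **Latch:** the cameras could not resolve the bolt, so I judged it by feel. The push peaked at about 11 N riding over the strike, then dropped. A second push 10 mm nearer the hinge found about 1.2 mm of play before the stop, close to the 1.5 mm at the free edge that a latched gate should have.
- **Forces:** the highest push I read was about 14 N, against the 20 N limit; readings came only at the end of each move.
- **Not checked:** I did not measure the other bench items again at the end. The arm kept clear of them and no unexpected contact force showed.

One oddity: the gripper read 35.5 mm on the 40 mm bush, but the picture showed it held upright and centred, and it seated normally.

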